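# Open the label printer for a new roll

### The job

The label printer on the bench has run out of labels. Press down the release tab on the deck in front of its lid so that the lid springs up by itself, then push the lid back until it is fully open against its stop. Only press and push: do not pick anything up, do not shove or tip the printer, and leave the other things on the bench alone.

Things in the scene. Friction and masses are not known exactly. Their poses are not given: they have to be found in the camera images.
- printer: White label printer, loose on rubber feet, 1.7 kg, 212 x 125 mm, 133 mm high shut. Origin: on the bench under its middle; x points from its front (label slot, x -112 mm) to its back (x 100), y to its left, z up. The front deck (x -112 to -44) is 62 mm high, with the tab in its middle; the case walls behind it 74 to 83 mm. Under the lid all lies below z 68 mm. It can slide.
- tab_top (a point): Where to press: middle of the top of the release tab's pad, at rest at x -90, y 0, z 70 mm of the printer. Grey ribbed plate, 30 mm front to back (x -102 to -72), 36 mm wide, 8 mm above the deck; pressed, it sinks 9 mm, flush with the deck. Behind it (x -58, 28 mm wide) the tab's hook rises to z 86 over the lid's catch lip; pressing tips the hook up to 8 mm towards the front.
- tab (a joint): Turn of the release tab, rad: 0 at rest, grows as the pad goes down, stop at 0.2 (9 mm at tab_top). Spring: 1.5 to 2 N at tab_top starts it, about 3 N at 0.1 to 0.16, where the hook lets go of the lid, about 4 N at the stop. It springs back when let go.
- lid_hinge (a point): Middle of the lid's hinge line, fixed in the printer at x 92, y 0, z 82 mm of its frame; the line runs along the printer's y.
- lid_rim (a point): Middle of the lower edge of the lid's free front rim, 132 mm from the hinge; moves with the lid. In the printer's frame: shut x -40, z 74 mm; sprung up (0.6 rad) x -21, z 150; open (1.8 rad) x 115, z 212. The lid is an arched white shell, 125 mm wide, 4 mm walls, hollow below, with a dark window in its front slope. A catch lip 30 mm wide, 5 mm thick stands 6 mm out in front of the rim's middle.
- lid (a joint): Opening of the lid, rad: 0 shut, 1.8 fully open at its stop, leaning back past upright. Let go by the tab, a damped spring lifts it in about 0.5 s to 0.6. Beyond that the spring does nothing: push the front or inner side of the rim along its arc about the hinge (about 0.5 to 1.5 N). The hinge is stiff: the lid stays where it is left, and may fall back on to its stop only when nearly there.
- bottle: Bystander: white plastic solvent bottle, 56 mm in diameter, 125 mm tall, upright; origin under its middle.
- spare_roll: Bystander: fresh roll of white labels standing on its flat side, 80 mm in diameter, 60 mm high, 26 mm hole; origin under its middle.
- sleeve_box: Bystander: small closed clear box with a grey lid, 82 x 57 x 31 mm; origin under its middle.

How it is judged:
By the outcome, as a careful person would: the job done as asked, in the order asked, and still so for the second after the job is handed in, with the robot touching nothing.
It also fails if it takes over 45 s, if anything falls off the work surface, if the arm or the gripper's body presses on something with over 40 N, if the wrist force passes 120 N, or if a joint passes its speed limit or range.

### The arm

A 6-joint arm with a two-finger parallel gripper is mounted at the origin on the work surface. World frame = base frame: x ahead of the robot, y to its left, z up, the work surface at z = 0. Lengths are in m, angles in rad, forces in N, time in s.
With the tool pointing down it reaches from about 0.25 to 0.725 m from the base axis. Payload 9.7 kg.
Tool frame: the origin (TCP) lies midway between the tips of the shut fingers; the grasp point (between the pads) lies 19 mm behind it; z points along the fingers, y is the line along which they close (so a half turn about z gives the same grasp; the last joint's range is limited). The gripper opens to 85 mm and grips with 20 to 120 N. Pads are 22 mm wide; open, the fingers measure 114 mm over their backs; the gripper's body (76 mm by 85 mm) begins 54 mm behind the grasp point. The pads swing forward as they close: fully open they stand 13 mm farther back than shut.
Start: joints at [-1.108, 0.087, 0.176, 1.66, 0, 1.571], TCP at [0.246, -0.492, 0.231] pointing down, gripper open.
Joint ranges: [-3.13, 3.13], [-0.85, 1.81], [-1.15, 1.24], [-2.2, 2.28], [-1.44, 1.52], [-3.14, 3.14]. Speed limits (rad/s): [2.22, 2.22, 2.57, 3.14, 3.14, 3.14].

### API

Orientations are given as a rotation vector (axis times angle).
In Python, from bench import arm gives the robot as it stands.
- The arm moves only by the shell command python3 shift.py 'ROWS'. ROWS is a JSON object with one list for each field, all of the same length, 1 to 10, a row being the entries at one place: aperture (the finger opening in m), sx, sy, sz (the shift in units of 100 mm), rx, ry, rz (a rotation vector in units of 0.05 rad); each row is the pose to reach, as a shift and turn from the pose commanded when the command began, along the tool's axes at that moment; what a row does not reach only later rows make up. A row lasts 1/10 s, in which the tool goes at most 0.05 m and 0.15 rad, less where a joint would pass 70% of its speed; a pose out of reach is approached as far as the arm can. The fingers move at their own pace and stop on an object; the grip force is fixed at half the most. Time passes only in rows, so rows that do not move let the fingers close. It prints the time, the measured TCP pose, the force, the opening and the grip force at its end. Input that does not fit is refused with a message, and nothing moves.
- arm.read_state(): the state, without advancing time (a new reading comes with each control period).
- arm.snapshot(name): name is "side" or "top" or "wrist"; returns a dict with "image" (384x512x3 uint8, blue, green, red), "fovy" (degrees; the focal length in pixels is half the picture's height over the tangent of half this angle, whatever the lens; pixels are square), "cx", "cy" (the principal point, pixels), "camera_from_world" (4x4, takes a point from world to camera coordinates); the wrist camera has in their place "hand_eye" (4x4, takes a point from camera to tool coordinates, whose origin is the TCP and whose axes are the flange's). Camera axes: x right, y down, z forward; pixel columns grow to the right and rows downward; lengths in m; the calibration is good to about 2 mm. A picture is of the moment at which its call begins: read the wrist's pose just before it. There is no depth.
- arm.sign_off(): hands the job in; it is judged then, once.
The state is a dict: "t": time; "q": joint angles; "qvel": joint speeds; "joint_torque": joint torques, N m; "position": TCP position; "tool_rot": TCP orientation; "wrist_force": force on the tool from outside, world axes, zero at the start; "wrist_torque": the same for the moment, N m; "finger_gap": finger opening in m; "grasp_force": force on a finger pad.
Only numpy, scipy, OpenCV 4.12 (cv2) and the standard library are available. Lean on these libraries where they do the work, as an engineer would, in place of code of your own. Each camera call takes 0.05 s, during which the arm holds its last target. There are 200 camera calls.

## Working session

There is one attempt and no reset: what is moved stays moved. The work goes in short steps, Python scripts to look and compute and a shell command to move; the robot and the scene stay as the last step left them, time stands still between calls to the robot, and variables do not carry over. Pictures are saved under pics/ and viewed, at most 10 in all, crops included, and the job is handed in when it is done.

```bash
mkdir -p pics; ls; python3 - <<'E'
from bench import arm
import cv2,numpy as np
s=arm.read_state();print({k:np.round(v,3).tolist() for k,v in s.items()})
for n in("side","top"):
    d=arm.snapshot(n);cv2.imwrite(f"pics/{n}0.png",d["image"]);np.savez(f"{n}.npz",**d)
    print(n,d["fovy"],d["cx"],d["cy"],np.round(d["camera_from_world"],3).tolist())
E
```

```text
bench.py
pics
shift.py
{'t': 0.0, 'q': [-1.108, 0.087, 0.175, 1.66, 0.0, 1.571], 'qvel': [-0.001, -0.001, -0.001, -0.0, -0.001, 0.001], 'joint_torque': [-0.001, -52.039, 46.481, 0.016, -0.0, 0.0], 'position': [0.245, -0.492, 0.231], 'tool_rot': [-3.057, -0.72, 0.0], 'wrist_force': [-0.321, 0.207, -0.582], 'wrist_torque': [0.009, 0.003, 0.017], 'grasp_force': 0.0, 'finger_gap': 0.086}
side 49.13413673565811 260.17126345440613 188.94553365470588 [[-0.808, -0.589, 0.02, 0.524], [-0.408, 0.533, -0.741, 0.283], [0.426, -0.607, -0.671, 0.864], [0.0, 0.0, 0.0, 1.0]]
top 52.43482321815276 264.36182531953705 186.4750680455639 [[0.027, -0.999, 0.018, 0.046], [-0.987, -0.029, -0.157, 0.628], [0.157, -0.013, -0.987, 0.897], [0.0, 0.0, 0.0, 1.0]]
```

View pics/side0.png

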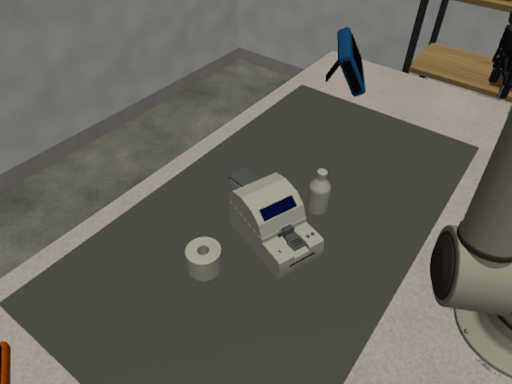

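View pics/top0.png

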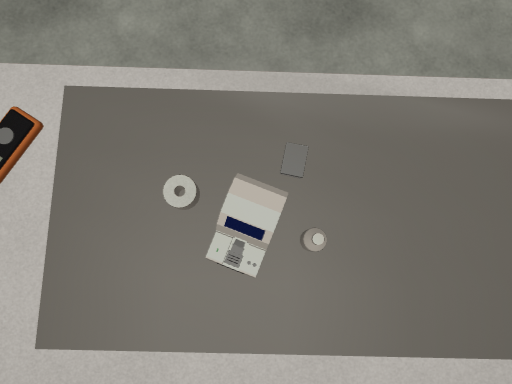

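The printer's front faces the robot, with its back turned up and to the right in the top view (yaw about -20°). In the top view the tab is near (235,252), the bottle near (315,240), the roll near (180,191) and the box near (294,160). I'll enlarge both views.

```bash
python3 - <<'E'
import cv2
a=cv2.imread("pics/side0.png")[160:280,215:345];b=cv2.imread("pics/top0.png")[170:280,195:295]
cv2.imwrite("pics/c1.png",cv2.resize(a,None,fx=5,fy=5,interpolation=2));cv2.imwrite("pics/c2.png",cv2.resize(b,None,fx=5,fy=5,interpolation=2))
E
```

```text
(no output)
```

View pics/c1.png

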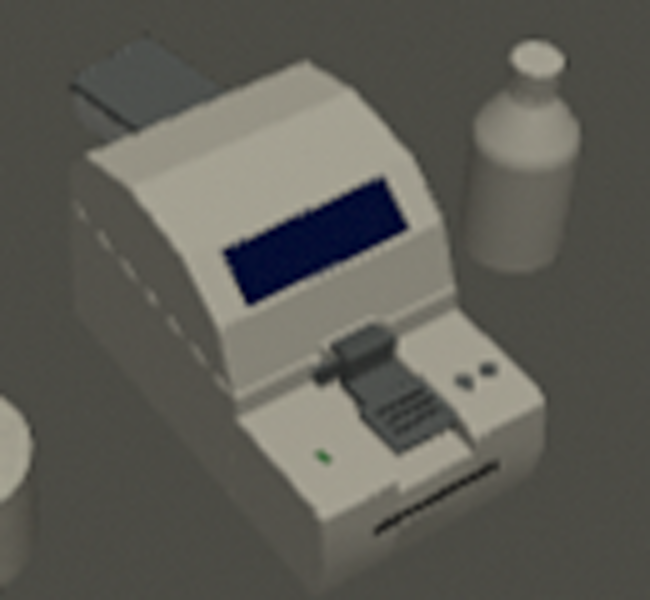

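View pics/c2.png

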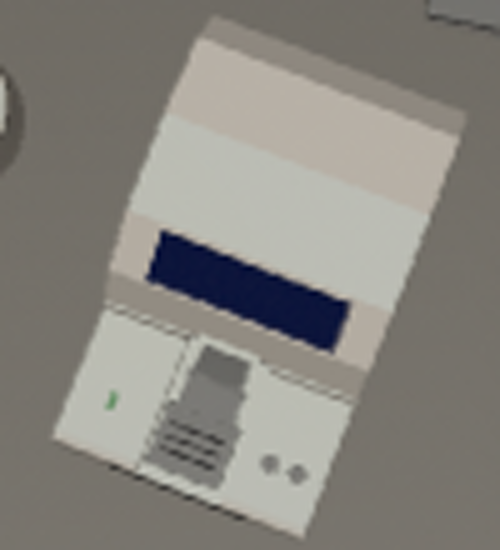

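Side crop: deck front-left corner (320,517), front-right (545,400), pad front-left (400,455), pad front-right (457,425). Top crop: the same points at (53,437), (305,538), (140,468) and (220,490). I'll triangulate them and fit a planar pose.

```bash
cat > h.py <<'E'
import numpy as np,cv2
from scipy.optimize import least_squares
from scipy.spatial.transform import Rotation as R
def cam(n):
    d=np.load(n+".npz");f=192/np.tan(np.radians(float(d["fovy"]))/2)
    return np.array([[f,0,d["cx"]],[0,f,d["cy"]],[0,0,1]],float)@d["camera_from_world"][:3]
S,T=cam("side"),cam("top")
def proj(P,X):
    u=np.c_[X,np.ones(len(X))]@P.T;return u[:,:2]/u[:,2:]
def w(X,p): # printer->world, p=x,y,yaw,dz
    return np.asarray(X)@R.from_euler('z',p[2]).as_matrix().T+[p[0],p[1],p[3]]
E
python3 - <<'E'
from h import *
sp=np.array([[320,517],[545,400],[400,455],[457,425],[225,250],[405,230]])/5+[215,160]
tp=np.array([[53,437],[305,538],[140,468],[220,490],[160,231],[333,352]])/5+[195,170]
X=cv2.triangulatePoints(S,T,sp.T,tp.T);X=(X[:3]/X[3]).T;print(X.round(4))
M=np.array([[-112,62.5,62],[-112,-62.5,62],[-102,18,70],[-102,-18,70]])/1000
f=lambda p:np.r_[(proj(S,w(M,p))-sp[:4]).ravel(),(proj(T,w(M,p))-tp[:4]).ravel()]
r=least_squares(f,[.5,.1,-.4,0]);print(r.x.round(4),r.fun.round(1))
np.save("pose.npy",r.x)
for n,q in dict(tab=[-.09,0,.07],rim=[-.04,0,.074],hinge=[.092,0,.082],rim6=[-.021,0,.15],open=[.115,0,.212],hook=[-.058,0,.086],bl=[.1,.0625,.083],br=[.1,-.0625,.083]).items():
    W=w([q],r.x);print(n,W.round(4),(5*(proj(S,W)-[215,160])).round(),(5*(proj(T,W)-[195,170])).round())
from bench import arm
s=arm.read_state();print(R.from_rotvec(s["tool_rot"]).as_matrix().round(3))
E
```

```text
[[0.4548 0.1975 0.0583]
 [0.4117 0.0787 0.055 ]
 [0.442  0.1555 0.0683]
 [0.4335 0.1191 0.06  ]
 [0.5458 0.1459 0.1236]
 [0.4972 0.0689 0.1044]]
[ 0.5361  0.1012 -0.3488 -0.0056] [ 1.4  1.4  1.1  0.6 -0.6 -0.5  0.9 -1.3 -0.5  0.5 -1.2  0.4  1.1 -2.5
 -0.5 -1.1]
tab [[0.4515 0.1319 0.0644]] [[413. 418.]] [[191. 446.]]
rim [[0.4985 0.1148 0.0684]] [[347. 342.]] [[231. 344.]]
hinge [[0.6225 0.0697 0.0764]] [[189. 164.]] [[336.  81.]]
rim6 [[0.5163 0.1084 0.1444]] [[331. 197.]] [[241. 298.]]
open [[0.6441 0.0619 0.2064]] [[164. -73.]] [[361. -21.]]
hook [[0.4815 0.121  0.0804]] [[372. 348.]] [[216. 380.]]
bl [[0.6514 0.1257 0.0774]] [[ 71. 200.]] [[219.  17.]]
br [[0.6087 0.0083 0.0774]] [[283. 108.]] [[466. 113.]]
[[ 0.895  0.446 -0.001]
 [ 0.446 -0.895  0.001]
 [ 0.    -0.001 -1.   ]]
```

```bash
cat >> h.py <<'E'
def plan(pt,p,z=None):
    from bench import arm
    s=arm.read_state();Rm=R.from_rotvec(s["tool_rot"]).as_matrix()
    g=w([pt],p)[0];G=R.from_euler('z',p[2]).as_matrix()@np.diag([1,-1,-1.])
    print("t",s["t"],"world goal",g.round(4),"shift",(Rm.T@(g-s["position"])).round(4),"rot",R.from_matrix(Rm.T@G).as_rotvec().round(3))
E
python3 - <<'E'
from h import *
sp=np.array([[320,517],[545,400],[400,455],[457,425]])/5+[215,160]
tp=np.array([[53,437],[305,538],[140,468],[220,490]])/5+[195,170]
M=np.array([[-112,62.5,62],[-112,-62.5,62],[-102,18,70],[-102,-18,70]])/1000
f=lambda p:np.r_[(proj(S,w(M,np.r_[p,0]))-sp).ravel(),(proj(T,w(M,np.r_[p,0]))-tp).ravel()]
r=least_squares(f,[.5,.1,-.4]);print(r.x.round(4),r.fun.round(1));p=np.r_[r.x,0];np.save("pose.npy",p)
plan([-.1,0,.2],p)
E
```

```text
[ 0.5355  0.1028 -0.347 ] [ 1.4  0.4  1.3 -0.5 -0.5 -1.5  1.  -2.5 -1.5  0.9 -1.8  0.8  0.2 -2.1
 -1.3 -0.7]
t 0.1 world goal [0.4414 0.1368 0.2   ] shift [ 0.456  -0.4751  0.0312] rot [-0.001  0.     0.81 ]
```

The manual's scale: shifts go in units of 100 mm and turns go in units of 0.05 rad. Converting my numbers, -0.31 m is -3.1, 0.3 m is 3, 0.81 rad is 16.2.

```bash
python3 shift.py '{"aperture": [0, 0, 0, 0, 0, 0, 0, 0, 0, 0], "sx": [0.3, 0.6, 0.9, 1.2, 1.5, 1.8, 2.1, 2.4, 2.7, 3], "sy": [-0.3, -0.6, -0.9, -1.2, -1.5, -1.8, -2.1, -2.5, -2.8, -3.1], "sz": [0, 0, 0, 0, 0, 0, 0, 0, 0, 0], "rx": [0, 0, 0, 0, 0, 0, 0, 0, 0, 0], "ry": [0, 0, 0, 0, 0, 0, 0, 0, 0, 0], "rz": [1.6, 3, 5, 7, 9, 11, 13, 15, 16.2, 16.2]}'
python3 -c "
from h import *
plan([-.1,0,.2],np.load('pose.npy'))"
```

```text
t: 1.1
position: [0.366, -0.1087, 0.2313]
tool_rot: [-3.081, 0.471, -0.006]
wrist_force: [0.4, -0.5, 0.6]
finger_gap: -0.0001
grasp_force: 0.0
t 1.1 world goal [0.4414 0.1368 0.2   ] shift [-0.0014 -0.256   0.0377] rot [-0.025  0.001  0.043]
```

```bash
python3 shift.py '{"aperture": [0, 0, 0, 0, 0, 0, 0, 0, 0], "sx": [0, 0, 0, 0, 0, 0, 0, 0, 0], "sy": [-0.4, -0.8, -1.2, -1.6, -2, -2.3, -2.5, -2.5, -2.5], "sz": [0.1, 0.2, 0.3, 0.3, 0.3, 0.3, 0.3, 0.3, 0.3], "rx": [0, 0, 0, 0, 0, 0, 0, 0, 0], "ry": [0, 0, 0, 0, 0, 0, 0, 0, 0], "rz": [0.6, 0.6, 0.6, 0.6, 0.6, 0.6, 0.6, 0.6, 0.6]}'
cat >> h.py <<'E'
def wsnap(name):
    from bench import arm
    s=arm.read_state();d=arm.snapshot("wrist");cv2.imwrite(f"pics/{name}.png",d["image"])
    f=192/np.tan(np.radians(d["fovy"])/2);K=np.array([[f,0,d["cx"]],[0,f,d["cy"]],[0,0,1]])
    A=np.eye(4);A[:3,:3]=R.from_rotvec(s["tool_rot"]).as_matrix();A[:3,3]=s["position"]
    P=K@np.linalg.inv(A@d["hand_eye"])[:3];np.save(name+".npy",P);return P
E
python3 -c "
from h import *
p=np.load('pose.npy');plan([-.1,0,.2],p)
P=wsnap('w1')
M=np.array([[-112,62.5,62],[-112,-62.5,62],[-102,18,70],[-102,-18,70],[-72,18,70],[-72,-18,70],[-90,0,70]])/1000
print(proj(P,w(M,p)).round())"
```

```text
t: 2.0
position: [0.3758, -0.0935, 0.2077]
tool_rot: [-3.048, 0.443, -0.011]
wrist_force: [-0.2, 0.2, 0.9]
finger_gap: -0.0001
grasp_force: 0.0
t 2.0 world goal [0.4414 0.1368 0.2   ] shift [-0.0026 -0.2385  0.0225] rot [-0.061  0.004  0.059]
[[ -8. 177.]
 [102. 185.]
 [ 23. 173.]
 [ 56. 175.]
 [ 17. 145.]
 [ 51. 147.]
 [ 37. 163.]]
```

View pics/w1.png

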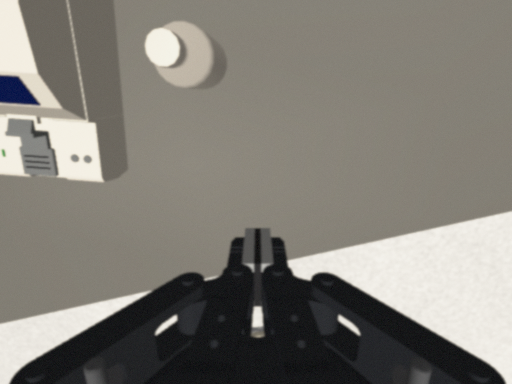

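The arm stalled: the wrist picture shows the printer only at far left (tab near (38,160)), agreeing with the predicted pixels. I'll check the joints.

```bash
python3 -c "
from bench import arm
s=arm.read_state();print(s['q'],s['qvel'])"
```

```text
[-0.28913495 -0.30635451 -0.22934065  1.64977753  0.06158792  3.14061993] [ 1.65322918e-03 -2.28763698e-04 -4.79234424e-04 -1.13294859e-03
 -3.23531896e-05 -2.25728750e-04]
```
q6 at limit: yaw = q1 + π - q6; need yaw 2.79 → q6 = 0.28+π-2.79=.63 or (yaw -.349 → 3.77 out). So use tool x along -printer x: q6=.63; or tool y along printer x: yaw +1.22 → q6 = .28+3.14-1.22=2.2; yaw -1.92→ -0.94... From now, yaw 1.22 requires turning -1.57 about tool z. Finger 29mm? fore-aft vs 22. Pressing pad 30 long: centered at -90 → ±14.5 : -104..-75. Hmm hook area: at x -72 pad ends; the stem beyond. OK but unknown actual closed thickness; image shows closed fingertips ~ 26 px wide vs ... narrow pads seen at (258,245). Fingers closed look: tips about 27px total width (2 pads each ~13px) ; pad 22mm. Probably ~29mm wide total or less. Alternatively turn π in total: 2 s more. Time is plentiful (45 s). Camera then would be on the lid side? Camera is mounted at tool +x... image up is toward +x world-ish (bottle at further). With tool x reversed, camera view rearward; camera and body might hit the lid? Camera offset unknown. Camera with tool x along +printer x: where is camera? hand_eye: unknown; fingers seen at bottom pointing up → camera located on -? Fingers' tips at image (258,235), looking down; the fingers come from the bottom, so camera is at tool +x side (forward), looking back? Image up = +x tool; fingers' base appears at bottom means fingers are at lower -x relative to the camera, i.e. camera at +x. Camera body might be physically modeled there, ahead of the gripper toward the lid! So reversing/turning 90° is nicer. With yaw 1.22 (tool x along printer +y), the camera is on left side. With yaw 2.79 camera is toward front: clear of lid. Choose yaw 2.79: turn π. Which direction: q6 from 3.14 to .63: decrease; yaw increases with q6 decreasing (yaw = q1+π-q6): world +, tool z negative: -π+... Needed rot about tool z = .059-3.14 = -3.08. Needs 21 rows. Goes alongside move. In plan set G x reversed. Camera view: camera displaced towards front looking with image-up = toward front; printer at bottom of image behind fingers maybe. Then look from higher/forward... fine, can tell from side/top cameras too.

```bash
sed -i 's/np.diag(\[1,-1,-1.\])/np.diag([-1,1,-1.])/' h.py
python3 shift.py '{"aperture": [0, 0, 0, 0, 0, 0, 0, 0, 0, 0], "sx": [0, 0, 0, 0, 0, 0, 0, 0, 0, 0], "sy": [0, -0.1, -0.3, -0.6, -0.9, -1.2, -1.5, -1.8, -2, -2], "sz": [0, 0, 0, 0, 0, 0, 0, 0, 0, 0], "rx": [0, 0, 0, 0, 0, 0, 0, 0, 0, 0], "ry": [0, 0, 0, 0, 0, 0, 0, 0, 0, 0], "rz": [-2.8, -5.6, -8.4, -11.2, -14, -16.8, -19.6, -22.4, -25.2, -28]}'
python3 -c "
from h import *
plan([-.1,0,.2],np.load('pose.npy'))"
```

```text
t: 3.05
position: [0.4329, 0.0999, 0.2198]
tool_rot: [-2.625, -1.646, -0.069]
wrist_force: [0.3, 0.3, -1.0]
finger_gap: -0.0
grasp_force: 0.0
t 3.05 world goal [0.4414 0.1368 0.2   ] shift [ 0.0356 -0.0081  0.0221] rot [ 0.041 -0.056 -1.674]
```

Converted, 0.036 m is 0.36, 0.03 m is 0.3, -1.4 rad is -28.

```bash
python3 shift.py '{"aperture": [0, 0, 0, 0, 0, 0, 0, 0, 0, 0], "sx": [0.1, 0.2, 0.3, 0.36, 0.36, 0.36, 0.36, 0.36, 0.36, 0.36], "sy": [0, 0, 0, -0.04, -0.08, -0.08, -0.08, -0.08, -0.08, -0.08], "sz": [0, 0, 0, 0.1, 0.1, 0.2, 0.2, 0.2, 0.2, 0.2], "rx": [0, 0.2, 0.2, 0.28, 0.34, 0.4, 0.5, 0.6, 0.68, 0.74], "ry": [-0.2, -0.2, -0.3, -0.4, -0.48, -0.56, -0.68, -0.76, -0.9, -1], "rz": [-2.8, -5.6, -8.4, -11.2, -14, -16.8, -19.6, -22.4, -25.2, -28]}'
python3 -c "
from h import *
plan([-.09,0,.09],np.load('pose.npy'))"
```

```text
t: 4.05
position: [0.4416, 0.1349, 0.2022]
tool_rot: [-0.961, -2.982, -0.006]
wrist_force: [-0.4, 0.2, -0.5]
finger_gap: 0.0002
grasp_force: 0.0
t 4.05 world goal [0.4508 0.1334 0.09  ] shift [-0.0094  0.004   0.1121] rot [ 0.003 -0.009 -0.276]
```

```bash
python3 shift.py '{"aperture": [0, 0, 0, 0, 0, 0], "sx": [0, -0.05, -0.09, -0.09, -0.09, -0.09], "sy": [0.01, 0.03, 0.04, 0.04, 0.04, 0.04], "sz": [0.2, 0.5, 0.8, 1, 1.12, 1.12], "rx": [0.02, 0.06, 0.06, 0.06, 0.06, 0.06], "ry": [-0.08, -0.18, -0.18, -0.18, -0.18, -0.18], "rz": [-2.8, -5.4, -5.52, -5.52, -5.52, -5.52]}'
python3 -c "
from h import *
from bench import arm
plan([-.09,0,.07],np.load('pose.npy'))
a=arm.snapshot('side')['image'][160:280,215:345];b=arm.snapshot('top')['image'][160:280,180:310]
cv2.imwrite('pics/c3.png',np.hstack([cv2.resize(i,(400,370),interpolation=2) for i in(a,b)]))"
```

```text
t: 4.65
position: [0.4497, 0.1334, 0.0889]
tool_rot: [-0.551, -3.091, 0.002]
wrist_force: [-0.6, -0.5, 1.3]
finger_gap: -0.0001
grasp_force: 0.0
t 4.65 world goal [0.4508 0.1334 0.07  ] shift [-0.0011  0.0004  0.0189] rot [-0.001 -0.002 -0.006]
```

View pics/c3.png

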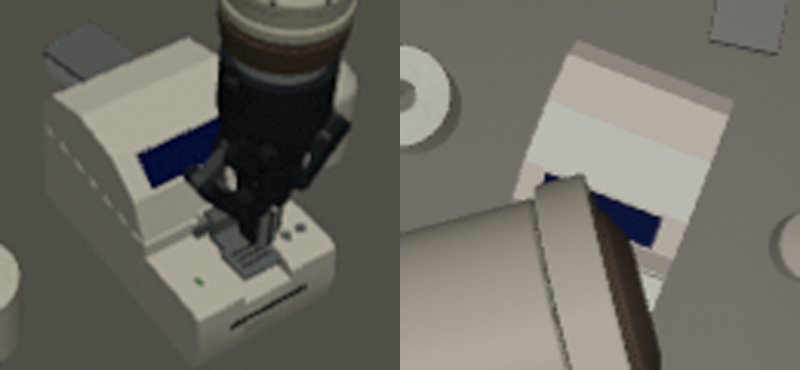

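The fingers stand over the ribbed pad (side half near (255,240)), clear of the hook. Now press.

Converted, 0.024 m is 0.24, 0.023 m is 0.23.

```bash
python3 shift.py '{"aperture": [0, 0, 0, 0, 0, 0, 0], "sx": [0, 0, 0, 0, 0, 0, 0], "sy": [0, 0, 0, 0, 0, 0, 0], "sz": [0.1, 0.16, 0.19, 0.21, 0.23, 0.24, 0.24], "rx": [0, 0, 0, 0, 0, 0, 0], "ry": [0, 0, 0, 0, 0, 0, 0], "rz": [0, 0, 0, 0, 0, 0, 0]}'
```

```text
t: 5.45
position: [0.4499, 0.1339, 0.0665]
tool_rot: [-0.551, -3.092, -0.001]
wrist_force: [-4.4, 0.8, 4.3]
finger_gap: 0.0
grasp_force: 2.9
```

```bash
python3 -c "
from h import *
from bench import arm
a=arm.snapshot('side')['image'][150:270,215:345]
cv2.imwrite('pics/c4.png',cv2.resize(a,(650,600),interpolation=2))
s=arm.read_state();print(s['wrist_force'],s['wrist_torque'])"
```

```text
[-4.8263026   0.91535357  4.18642705] [ 0.26623474  0.98494479 -0.00609236]
```

View pics/c4.png

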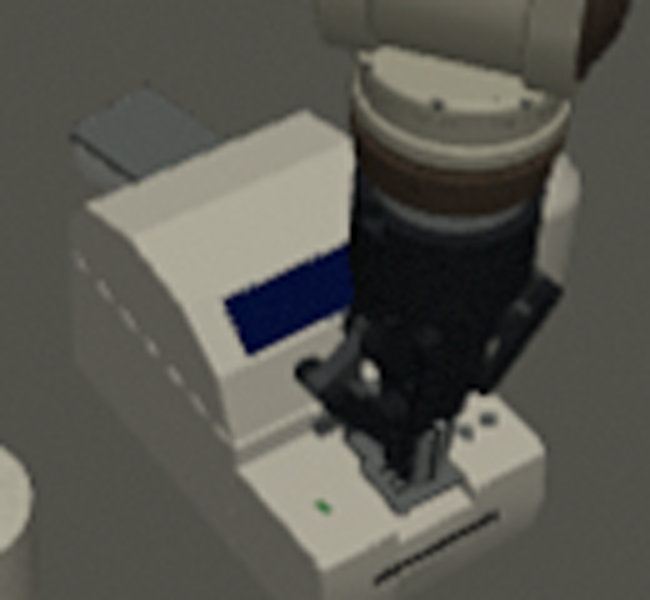

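The picture shows the tip in the middle of the pad, with the pad partly down and the lid still shut. The pad top swings forward as it sinks and drags on the tip, so I'll follow it forward while pressing further.

```bash
python3 shift.py '{"aperture": [0, 0, 0], "sx": [0.01, 0.02, 0.03], "sy": [0, 0, 0], "sz": [0, 0, 0.01], "rx": [0, 0, 0], "ry": [0, 0, 0], "rz": [0, 0, 0]}';python3 shift.py '{"aperture": [0, 0, 0], "sx": [0.005, 0.01, 0.01], "sy": [0, 0, 0], "sz": [0.01, 0.02, 0.02], "rx": [0, 0, 0], "ry": [0, 0, 0], "rz": [0, 0, 0]}'
```

```text
t: 5.8
position: [0.4482, 0.1346, 0.0655]
tool_rot: [0.552, 3.091, 0.0]
wrist_force: [1.4, 0.2, 2.2]
finger_gap: -0.0001
grasp_force: 1.1
t: 6.1
position: [0.4468, 0.135, 0.0631]
tool_rot: [0.552, 3.093, 0.0]
wrist_force: [2.5, -0.1, 3.1]
finger_gap: 0.0005
grasp_force: 1.3
```

Converted, 0.0015 m is 0.015, 0.001 m is 0.01.

```bash
python3 shift.py '{"aperture": [0, 0, 0, 0, 0, 0], "sx": [0, 0, 0, 0, 0, 0], "sy": [0, 0, 0, 0, 0, 0], "sz": [0.01, 0.015, 0.015, 0.015, 0.015, 0.015], "rx": [0, 0, 0, 0, 0, 0], "ry": [0, 0, 0, 0, 0, 0], "rz": [0, 0, 0, 0, 0, 0]}'; python3 -c "
from h import *
from bench import arm
a=arm.snapshot('side')['image'][130:270,205:345]
cv2.imwrite('pics/c5.png',cv2.resize(a,(600,600),interpolation=2))"
```

```text
t: 6.7
position: [0.4466, 0.1351, 0.0621]
tool_rot: [-0.551, -3.093, -0.001]
wrist_force: [-1.8, 0.6, 8.0]
finger_gap: -0.0
grasp_force: 4.0
```

View pics/c5.png

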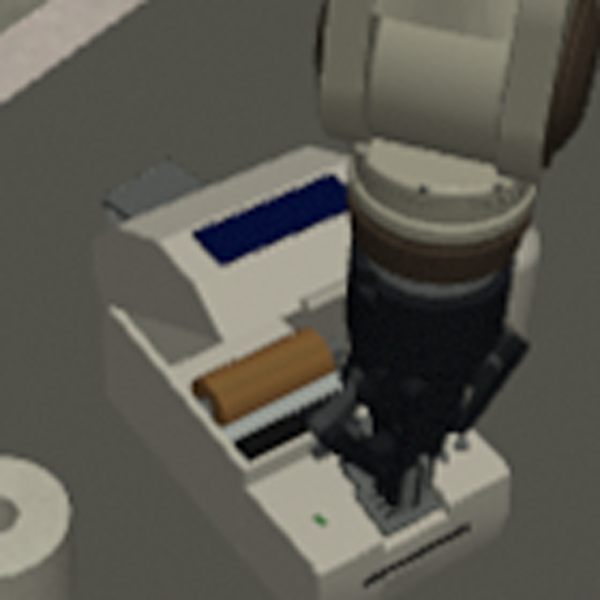

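The lid has sprung up to about 0.6 rad: the window now faces up near (270,220) and the orange roller is visible near (265,375). The printer has not moved (deck corner where it was). Next I lift clear.

Converted, -0.07 m is -0.7, -0.045 m is -0.45.

```bash
python3 shift.py '{"aperture": [0, 0, 0, 0, 0, 0], "sx": [0, 0, 0, 0, 0, 0], "sy": [0, 0, 0, 0, 0, 0], "sz": [-0.05, -0.2, -0.45, -0.7, -0.7, -0.7], "rx": [0, 0, 0, 0, 0, 0], "ry": [0, 0, 0, 0, 0, 0], "rz": [0, 0, 0, 0, 0, 0]}'
python3 -c "
from h import *
p=np.load('pose.npy');plan([-.04,0,.132],p);plan([.0,0,.171],p);plan([.10,0,.194],p)"
```

```text
t: 7.35
position: [0.4469, 0.135, 0.1323]
tool_rot: [0.552, 3.092, 0.001]
wrist_force: [0.1, 0.5, -0.1]
finger_gap: 0.0001
grasp_force: 0.0
t 7.35 world goal [0.4978 0.1164 0.132 ] shift [-0.0543  0.0001  0.0004] rot [ 0.     0.    -0.006]
t 7.35 world goal [0.5355 0.1028 0.171 ] shift [-0.0943  0.0004 -0.0386] rot [ 0.     0.    -0.006]
t 7.35 world goal [0.6295 0.0688 0.194 ] shift [-0.1943  0.001  -0.0616] rot [ 0.     0.    -0.006]
```

Converted, -0.07 m is -0.7, -0.04 m is -0.4.

```bash
python3 shift.py '{"aperture": [0, 0, 0, 0, 0, 0, 0, 0, 0, 0], "sx": [-0.15, -0.3, -0.4, -0.45, -0.5, -0.55, -0.6, -0.65, -0.7, -0.7], "sy": [0, 0, 0, 0, 0, 0, 0, 0, 0, 0], "sz": [0, 0, 0, 0, 0, -0.02, -0.07, -0.12, -0.18, -0.18], "rx": [0, 0, 0, 0, 0, 0, 0, 0, 0, 0], "ry": [0, 0, 0, 0, 0, 0, 0, 0, 0, 0], "rz": [0, 0, 0, 0, 0, 0, 0, 0, 0, 0]}'
python3 shift.py '{"aperture": [0, 0, 0, 0, 0], "sx": [-0.05, -0.1, -0.15, -0.2, -0.25], "sy": [0, 0, 0, 0, 0], "sz": [-0.05, -0.1, -0.14, -0.18, -0.22], "rx": [0, 0, 0, 0, 0], "ry": [0, 0, 0, 0, 0], "rz": [0, 0, 0, 0, 0]}'
```

```text
t: 8.35
position: [0.5121, 0.111, 0.1515]
tool_rot: [-0.551, -3.093, -0.001]
wrist_force: [-6.7, 1.9, 5.5]
finger_gap: 0.0003
grasp_force: 3.4
t: 8.85
position: [0.5364, 0.102, 0.1719]
tool_rot: [0.552, 3.093, 0.0]
wrist_force: [-1.5, 0.4, 0.8]
finger_gap: 0.0
grasp_force: 0.4
```

```bash
python3 -c "
from h import *
from bench import arm
a=arm.snapshot('side')['image'][130:270,205:345]
cv2.imwrite('pics/c6.png',cv2.resize(a,(600,600),interpolation=2))"
```

```text
(no output)
```

View pics/c6.png

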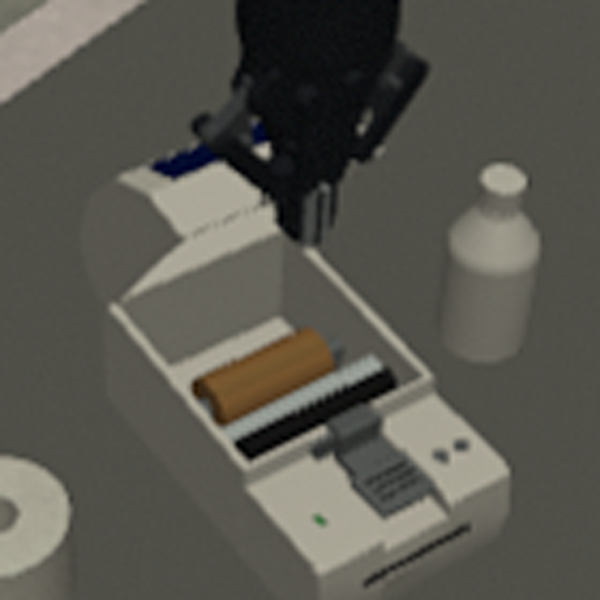

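The finger holds the rim from the front; the lid stands at about 1.0 rad and the deck corner and LED have not moved. I'll continue along the arc.

```bash
python3 shift.py '{"aperture": [0, 0, 0, 0, 0, 0, 0, 0, 0], "sx": [-0.05, -0.1, -0.15, -0.2, -0.25, -0.3, -0.35, -0.4, -0.45], "sy": [0, 0, 0, 0, 0, 0, 0, 0, 0], "sz": [-0.03, -0.06, -0.09, -0.12, -0.14, -0.16, -0.18, -0.19, -0.2], "rx": [0, 0, 0, 0, 0, 0, 0, 0, 0], "ry": [0, 0, 0, 0, 0, 0, 0, 0, 0], "rz": [0, 0, 0, 0, 0, 0, 0, 0, 0]}'
python3 shift.py '{"aperture": [0, 0, 0, 0, 0, 0], "sx": [-0.05, -0.1, -0.15, -0.2, -0.25, -0.3], "sy": [0, 0, 0, 0, 0, 0], "sz": [-0.01, -0.02, -0.03, -0.03, -0.03, -0.03], "rx": [0, 0, 0, 0, 0, 0], "ry": [0, 0, 0, 0, 0, 0], "rz": [0, 0, 0, 0, 0, 0]}'
```

```text
t: 9.8
position: [0.5785, 0.0864, 0.1917]
tool_rot: [-0.552, -3.093, 0.0]
wrist_force: [-1.7, -0.2, 0.7]
finger_gap: 0.0001
grasp_force: 0.2
t: 10.4
position: [0.6066, 0.076, 0.1946]
tool_rot: [-0.552, -3.093, 0.0]
wrist_force: [-0.7, -0.3, -0.2]
finger_gap: 0.0
grasp_force: 0.1
```

```bash
python3 shift.py '{"aperture": [0, 0, 0, 0], "sx": [-0.05, -0.1, -0.15, -0.2], "sy": [0, 0, 0, 0], "sz": [0, 0, 0, 0], "rx": [0, 0, 0, 0], "ry": [0, 0, 0, 0], "rz": [0, 0, 0, 0]}'
python3 shift.py '{"aperture": [0, 0, 0], "sx": [-0.03, -0.05, -0.05], "sy": [0, 0, 0], "sz": [0, 0, 0], "rx": [0, 0, 0], "ry": [0, 0, 0], "rz": [0, 0, 0]}'
python3 shift.py '{"aperture": [0, 0, 0], "sx": [-0.02, -0.03, -0.03], "sy": [0, 0, 0], "sz": [0, 0, 0], "rx": [0, 0, 0], "ry": [0, 0, 0], "rz": [0, 0, 0]}'
```

```text
t: 10.8
position: [0.6254, 0.0691, 0.1946]
tool_rot: [-0.552, -3.093, 0.0]
wrist_force: [-0.7, -0.1, -0.9]
finger_gap: 0.0001
grasp_force: 0.1
t: 11.1
position: [0.6299, 0.0674, 0.1946]
tool_rot: [-0.552, -3.093, 0.0]
wrist_force: [-0.4, 0.0, 0.4]
finger_gap: 0.0
grasp_force: 0.0
t: 11.4
position: [0.6313, 0.067, 0.1945]
tool_rot: [-0.55, -3.09, -0.0]
wrist_force: [-8.0, 2.0, 0.8]
finger_gap: -0.0004
grasp_force: 3.7
```

It is at the stop (force rose to 8 N). Backing straight off towards the front, then up.

```bash
python3 shift.py '{"aperture": [0, 0, 0, 0, 0, 0, 0, 0], "sx": [0.1, 0.3, 0.6, 1, 1.4, 1.8, 2, 2], "sy": [0, 0, 0, 0, 0, 0, 0, 0], "sz": [0, 0, 0, -0.1, -0.4, -0.6, -0.6, -0.6], "rx": [0, 0, 0, 0, 0, 0, 0, 0], "ry": [0, 0, 0, 0, 0, 0, 0, 0], "rz": [0, 0, 0, 0, 0, 0, 0, 0]}'
python3 -c "
from h import *
from bench import arm
p=np.load('pose.npy')
a=arm.snapshot('side')['image'][100:270,205:345];b=arm.snapshot('top')['image'][120:290,165:325]
cv2.imwrite('pics/c7.png',np.hstack([cv2.resize(a,(380,461),interpolation=2),cv2.resize(b,(400,461),interpolation=2)]))
W=w([[.115,.0625,.212],[.115,-.0625,.212],[-.112,.0625,.062],[-.112,-.0625,.062]],p)
print(((proj(S,W)-[205,100])*2.714).round(),((proj(T,W)-[165,120])*[2.5,2.712]).round()+[380,0])"
```

```text
t: 12.2
position: [0.4431, 0.1365, 0.2564]
tool_rot: [0.548, 3.09, 0.003]
wrist_force: [0.1, 0.6, -0.1]
finger_gap: 0.0003
grasp_force: 0.0
[[ 51. 143.]
 [176.  96.]
 [205. 445.]
 [326. 379.]] [[562.  93.]
 [705. 153.]
 [478. 375.]
 [603. 430.]]
```

View pics/c7.png

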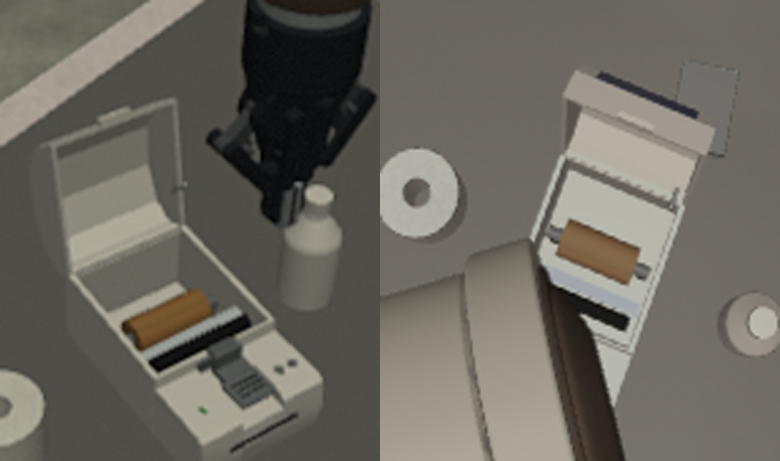

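The lid leans back past upright. Its rim corners at (50,147) and (177,98) match the predicted fully open ones within about 2 px of the raw image, and the printer and the bystanders are in place. Nothing touches the robot.

```bash
python3 -c "
from bench import arm
print(arm.sign_off())"
```

```text
the job is handed in; nothing more can be done
None
```

The job is handed in, with no verdict shown: I pressed the tab, the lid sprang up by itself, and I pushed it back to its stop; the last pictures show it fully open, with the printer and the other items not visibly moved.

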